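# Slide the balloon weight along the tray rail into its corner pocket

## Task

Put the yellow balloon weight away so that it cannot catch the sliding door: without picking it up, push it with the fingertips across the white acrylic tray until its long side lies flat against the back rail, then slide it along the rail, keeping it against the rail, into the corner pocket behind the short guide bar until it is fully home against the end wall. Leave it there, lying flat, and do not disturb the black holders, the jar or the pump.

Things in the scene. Friction and masses are not known exactly. Their poses are not given: they have to be found in the camera images.
- tray: White acrylic tray fixed on the shelf, 180 (x) by 346 mm (y), floor top 4 mm above the shelf. Origin: centre of its underside; x points away from the robot (within 17 degrees), z up. Back rail: whole length, 24 mm high above the shelf, inner face at x = +80 mm, 10 mm thick. End walls 20 mm high, inner faces at y = +165 and -165 mm. Front edge (x = -90 mm) open
- weight: Yellow plastic balloon weight, about 80 g, loose on the tray: block 34 (x) by 56 (y) by 18 mm high, thin tie post with head on top (to 32 mm). Origin: centre of its underside. Starts near the tray's front, within 30 mm of its middle in y, turned at most 25 degrees. On the rail its origin is at tray x = 63 mm; home in the pocket also at tray y = 137 mm on the guide bar's side (+ or -)
- guide: Short white acrylic guide bar fixed in the tray, 8 (x) by 32 mm (y), rounded ends, 16 mm high, axes as the tray's. Origin: centre of its underside, at tray x = 36 mm, y = +132 or -132 mm: it marks the pocket's corner. Pocket: the 40 mm wide lane from bar to back rail, closed by the end wall, entered along the rail. The weight at home still stands out 7 mm past the bar
- holder_in: Matte black ceramic candle holder, 54 mm in diameter, 36 mm high, loose, standing in the tray in the other corner (tray x = 36 mm, y = 132 mm on the side opposite to the guide bar). Origin: centre of its underside. Leave it alone
- holder_out: A like black holder (54 mm in diameter, 36 mm high), loose, on the shelf close behind the back rail, 125 to 140 mm from the tray's origin along its x. Origin: centre of its underside. Leave it alone
- pump: Blue electric balloon pump, 124 mm in diameter, 120 mm high, loose, on the shelf to the right of the tray. Origin: centre of its underside. Leave it alone
- jar: Clear glass jar with a flip-top lid, 86 mm in diameter, about 112 mm high, loose, on the shelf to the left of the tray. Origin: centre of its underside. Leave it alone

How it is judged:
By the outcome, as a careful person would: the job done as asked, in the order asked, and still so for the second after the job is handed in, with the robot touching nothing.
It also fails if it takes over 48 s, if anything falls off the work surface, if the arm or the gripper's body presses on something with over 40 N, if the wrist force passes 120 N, or if a joint passes its speed limit or range.

## Robot

A 6-joint arm with a two-finger parallel gripper is mounted at the origin on the work surface. World frame = base frame: x ahead of the robot, y to its left, z up, the work surface at z = 0. Lengths are in m, angles in degrees, forces in N, time in s.
With the tool pointing down it reaches from about 0.35 to 0.875 m from the base axis. Payload 4.2 kg.
Tool frame: the origin (TCP) lies at the centre of the arm's flange, where the gripper is bolted on; the fingertips stand 173 mm ahead of it and the grasp point (between the pads) lies 155 mm ahead of it; z points along the fingers, y is the line along which they close (so a half turn about z gives the same grasp; the last joint's range is limited). The gripper opens to 85 mm and grips with 20 to 120 N. Pads are 22 mm wide; open, the fingers measure 114 mm over their backs; the gripper's body (76 mm by 85 mm) begins 54 mm behind the grasp point. The pads swing forward as they close: fully open they stand 13 mm farther back than shut.
Start: joints at [-57.892, 22.042, 0.453, 0, -68.411, -14.817], TCP at [0.186, -0.597, 0.405] pointing down, gripper open.
Joint ranges: [-179.83, 179.83], [-69.29, 118.12], [-61.27, 80.66], [-181.25, 117.63], [-171.15, -9.14], [-177.46, 177.46]. Speed limits (degrees/s): [159.86, 159.86, 180, 180, 180, 180].

## Interface

Orientations are given as a 3x3 rotation matrix whose columns are the frame's x, y, z axes.
In Python, from station import ctrl gives the robot as it stands.
- The arm moves only by the shell command python3 -m handwheel 'ROWS' [FORCE]. ROWS is JSON, a list of rows, each a list of 3 entries, a list of its own where there are three numbers: the opening, from 0 (shut) to 1 (fully open), then the shift along the tool's x, y, z normalised to -1 to 1, where 1 is 100 mm, then the turn, a rotation vector about the tool's x, y, z normalised to -1 to 1, where 1 is 2 pi rad. A call has 1 to 10 rows; each row is the pose to reach, as a shift and turn from the pose commanded when the call began, along the tool's axes at that moment, turning the shorter way round; what a row does not reach only later rows make up. A row lasts 1/10 s, in which the tool goes at most 50 mm and 8.59 degrees, less where a joint would pass 70% of its speed; a pose out of reach is approached as far as the arm can. A call with a number of a shift or a turn outside -1 to 1 is refused whole. A call with a gripper value outside its range is refused whole. The fingers move at their own pace and stop on an object; FORCE is the grip in N (left out, the last holds). Time passes only in rows, so rows that repeat a pose let the fingers close. It gives the time, the measured TCP pose, the force, the opening and the grip force at its end, in the units of the state.
- ctrl.sense(): the state, without advancing time (a new reading comes with each control period).
- ctrl.grab_frame(name): name is "scene" or "top"; returns the picture (480x640x3 uint8, red, green, blue); there is no depth.
- ctrl.calibration(name): a dict with "fov_y" (degrees; the focal length in pixels is half the picture's height over the tangent of half this angle, whatever the lens; pixels are square), "cx", "cy" (the principal point, pixels), "R" (3x3) and "t" (3): a world point X has camera coordinates R X + t. Camera axes: x right, y down, z forward; pixel columns grow to the right and rows downward; lengths in m; the calibration is good to about 2 mm. A picture is of the moment at which its call begins. calibration takes no time and is no camera call.
- ctrl.hand_in(): hands the job in; it is judged then, once.
The state is a dict: "time": time; "joints": joint angles; "joint_vel": joint speeds; "joint_efforts": joint torques, N m; "tcp_pos": TCP position; "orientation": TCP orientation; "contact_force": force on the tool from outside, world axes, zero at the start; "torque": the same for the moment, N m; "opening": finger opening in m; "gripper_force": force on a finger pad.
Only numpy, scipy, OpenCV 4.12 (cv2) and the standard library are available. Lean on these libraries where they do the work, as an engineer would, in place of code of your own. Each camera call takes 0.05 s, during which the arm holds its last target. There are 200 camera calls.

## Working session

There is one attempt and no reset: what is moved stays moved. The work goes in short steps, Python scripts to look and compute and a shell command to move; the robot and the scene stay as the last step left them, time stands still between calls to the robot, and variables do not carry over. Pictures are saved under pics/ and viewed, at most 12 in all, crops included, and the job is handed in when it is done.

```bash
mkdir -p pics; python3 - <<'E'
from station import ctrl
import cv2
for n in("scene","top"):
    cv2.imwrite(f"pics/{n}0.png",cv2.cvtColor(ctrl.grab_frame(n),cv2.COLOR_RGB2BGR)); print(n,ctrl.calibration(n))
s=ctrl.sense();print(s)
E
```

```text
scene {'fov_y': 50.677242999480114, 'cx': 318.3054077201681, 'cy': 239.6975828881017, 'R': array([[-0.24110645,  0.97045031, -0.0096893 ],
       [ 0.82818426,  0.20053542, -0.5233511 ],
       [-0.50594319, -0.13420785, -0.85206205]]), 't': array([ 0.13142874, -0.46241639,  1.40113978])}
top {'fov_y': 56.58805435814857, 'cx': 314.1184793089594, 'cy': 238.23339891801058, 'R': array([[-2.65689709e-02, -9.99644126e-01, -2.38978991e-03],
       [-9.97938634e-01,  2.66631936e-02, -5.83742768e-02],
       [ 5.84172223e-02,  8.33919221e-04, -9.98291908e-01]]), 't': array([0.0443691 , 0.58001158, 0.98708383])}
{'time': 0.1, 'joints': array([-5.78912564e+01,  2.20875210e+01,  3.86374984e-01, -2.39421110e-02,
       -6.84122534e+01, -1.48152355e+01]), 'joint_vel': array([-0.09434159, -0.1067755 ,  0.15242609, -0.00239168, -0.06086063,
        0.08190533]), 'joint_efforts': array([-6.85632094e-04, -3.93319345e+01,  1.88928115e+01,  4.19803128e+00,
       -2.62852685e-03,  1.10047694e-05]), 'tcp_pos': array([ 0.18575287, -0.59656696,  0.40371349]), 'orientation': array([[-9.54840246e-01, -2.97118800e-01, -7.22856115e-04],
       [-2.97119650e-01,  9.54838399e-01,  1.88296056e-03],
       [ 1.30747794e-04,  2.01270128e-03, -9.99997966e-01]]), 'contact_force': array([0.64516163, 0.53149494, 0.26518866]), 'torque': array([ 0.00655632, -0.00403784, -0.04623333]), 'gripper_force': 0.0, 'opening': 0.08601540651247952}
```

View pics/scene0.png

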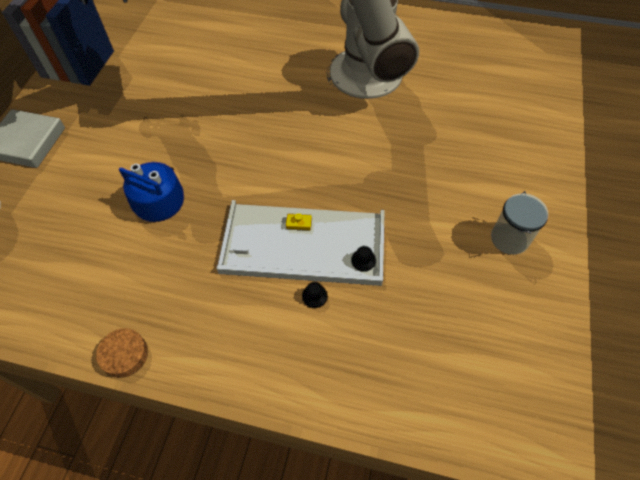

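View pics/top0.png

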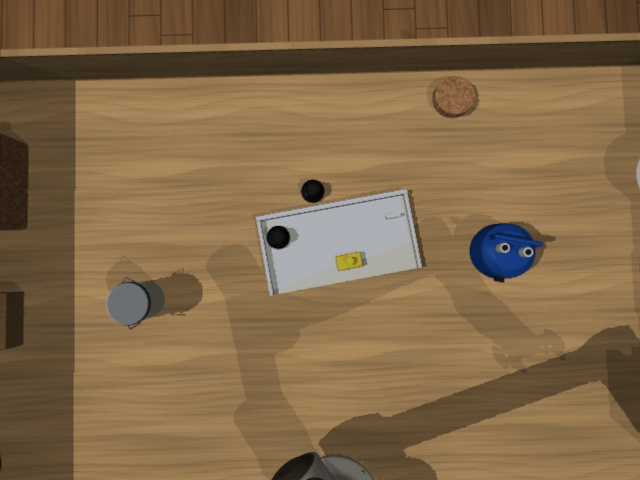

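The guide bar is at top px (394,214), on the -y side, with the weight at about (349,261), the inner holder at (278,237) and the outer holder at (313,190). Next I'll enlarge the tray.

```bash
python3 - <<'E'
import cv2
im=cv2.imread("pics/top0.png")[175:305,245:435]
cv2.imwrite("pics/c1.png",cv2.resize(im,None,fx=4,fy=4,interpolation=cv2.INTER_CUBIC))
E
```

```text
(no output)
```

View pics/c1.png

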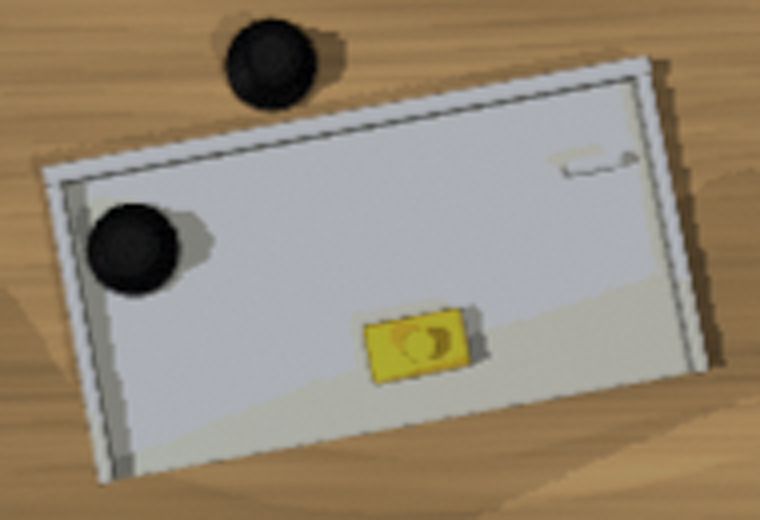

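The crop shows the tray's outer top corners at crop px (42,170), (649,58), (708,370) and (103,483). The weight's top corners are (363,325), (463,309), (470,360) and (376,383), and the guide is at about (600,165). I'll fit the poses from these.

```bash
cat > h.py <<'E'
import numpy as np, cv2
from station import ctrl
from scipy.optimize import least_squares
def proj(X,n="top"):
    c=ctrl.calibration(n);f=240/np.tan(np.radians(c["fov_y"]/2));q=np.atleast_2d(X)@np.array(c["R"]).T+c["t"]
    return q[:,:2]/q[:,2:]*f+[c["cx"],c["cy"]]
def w(p,L):
    c,s=np.cos(p[2]),np.sin(p[2]);L=np.atleast_2d(L).astype(float)
    return np.c_[p[0]+c*L[:,0]-s*L[:,1],p[1]+s*L[:,0]+c*L[:,1],L[:,2]]
def fit(L,px,n="top",p0=(.6,0,.1)):
    r=least_squares(lambda p:(proj(w(p,L),n)-px).ravel(),p0); return r.x,np.abs(r.fun).max()
def unloc(p,P):
    c,s=np.cos(p[2]),np.sin(p[2]);d=np.array(P[:2])-p[:2];return c*d[0]+s*d[1],-s*d[0]+c*d[1]
def crop(c,s,ox,oy): return (np.array(c)+.5)/s-.5+[ox,oy]
TL=np.array([[.09,.173,.024],[.09,-.173,.024],[-.09,-.173,.02],[-.09,.173,.02]])
WL=np.array([[.017,.028,.022],[.017,-.028,.022],[-.017,-.028,.022],[-.017,.028,.022]])
E
python3 - <<'E'
from h import *
C=lambda a:crop(a,4,245,175)
t,r=fit(TL,C([[42,170],[649,58],[708,370],[103,483]]));print("tray",t,np.degrees(t[2]),r)
p,r=fit(WL,C([[363,325],[463,309],[470,360],[376,383]]));print("weight",p,np.degrees(p[2]),r,unloc(t,p))
for n,L,cc in(("g",[.036,-.132,.016],(600,165)),("hin",[.036,.132,.036],(134,249))):
    print(n,proj(w(t,L)),C([cc]))
o=fit([[0,0,.036]],C([[271,63]]));print("hout",unloc(t,o[0]))
np.save("tray.npy",t)
E
```

```text
tray [ 0.57070738 -0.02565026  0.15788277] 9.046016581942885 0.5739247834613934
weight [ 0.52840006 -0.0479427   0.16618065] 9.521450106895603 1.130733087688327 (np.float64(-0.04528610195589531), np.float64(-0.01536329443800337))
g [[392.86345532 215.82122415]] [[394.625 215.875]]
hin [[277.19951689 236.6744487 ]] [[278.125 236.875]]
hout (np.float64(0.12312196801282374), np.float64(0.036677994088612324))
```

Errors are within a few mm. I'll start the approach: align the tool with the tray (+8.25° about tool z) and set the fingers nearly shut.

```bash
python3 -m handwheel '[[0.2,[-1,1,0],[0,0,0.0229]],[0.2,[-1,1,0],[0,0,0.0229]],[0.2,[-1,1,0],[0,0,0.0229]],[0.2,[-1,1,0],[0,0,0.0229]]]' 20
python3 - <<'E'
from h import *
t=np.load("tray.npy");s=ctrl.sense();print(unloc(t,s["tcp_pos"]),s["tcp_pos"],np.degrees(np.arctan2(-s["orientation"][0,1],s["orientation"][1,1])),s["opening"])
E
```

```text
time: 0.5
tcp_pos: [0.2527, -0.4681, 0.4048]
orientation: [[-0.987, -0.162, 0.0], [-0.162, 0.987, 0.001], [-0.0, 0.001, -1.0]]
contact_force: [0.9, -1.5, 0.8]
opening: 0.0285
gripper_force: 0.0
(np.float64(-0.38360808977217675), np.float64(-0.38697149661768604)) [ 0.25271308 -0.46812256  0.40478483] 9.303854275515812 0.028474532892716373
```

```bash

python3 -m handwheel '[[0.2,[-0.74,0.93,0],[0,0,0]],[0.2,[-0.74,0.93,0],[0,0,0]],[0.2,[-0.74,0.93,0],[0,0,0]]]' >/dev/null
python3 -m handwheel '[[0.2,[-0.74,0.93,0],[0,0,0]],[0.2,[-0.74,0.93,0],[0,0,0]],[0.2,[-0.74,0.93,0],[0,0,0]]]' >/dev/null
python3 -m handwheel '[[0.2,[-0.74,0.93,0.5],[0,0,0]],[0.2,[-0.74,0.93,0.5],[0,0,0]],[0.2,[-0.74,0.93,0.5],[0,0,0]]]' >/dev/null
python3 -m handwheel '[[0.2,[-0.74,0.93,1],[0,0,0]],[0.2,[-0.74,0.93,1],[0,0,0]],[0.2,[-0.74,0.93,1],[0,0,0]],[0.2,[-0.74,0.93,1],[0,0,0]],[0.2,[-0.74,0.93,1],[0,0,0]]]'
cat > look.py <<'E'
from h import *
import sys
t=np.load("tray.npy");s=ctrl.sense();print("tray xy mm",np.round(1e3*np.array(unloc(t,s["tcp_pos"])),1),"z",s["tcp_pos"][2],"yaw",np.degrees(np.arctan2(-s["orientation"][0,1],s["orientation"][1,1]))-np.degrees(t[2]),s["opening"],s["contact_force"],s["time"])
if len(sys.argv)>1:
    n,f,x,y,W,H,k=sys.argv[1],sys.argv[2],*map(int,sys.argv[3:8])
    im=cv2.cvtColor(ctrl.grab_frame(n),cv2.COLOR_RGB2BGR);cv2.imwrite(f"pics/{f}_full.png",im)
    cv2.imwrite(f"pics/{f}.png",cv2.resize(im[y:y+H,x:x+W],None,fx=k,fy=k,interpolation=cv2.INTER_CUBIC))
E
python3 look.py scene c2 210 150 190 140 4
```

```text
time: 1.9
tcp_pos: [0.4857, -0.0571, 0.2533]
orientation: [[-0.987, -0.159, -0.003], [-0.159, 0.987, -0.001], [0.003, -0.0, -1.0]]
contact_force: [-0.8, -0.3, -0.5]
opening: 0.0172
gripper_force: 0.0
tray xy mm [-88.9 -17.7] z 0.2533343847665833 yaw 0.09454032119535327 0.01722609675049149 [-0.83025403 -0.33974498 -0.46085415] 1.9
```

View pics/c2.png

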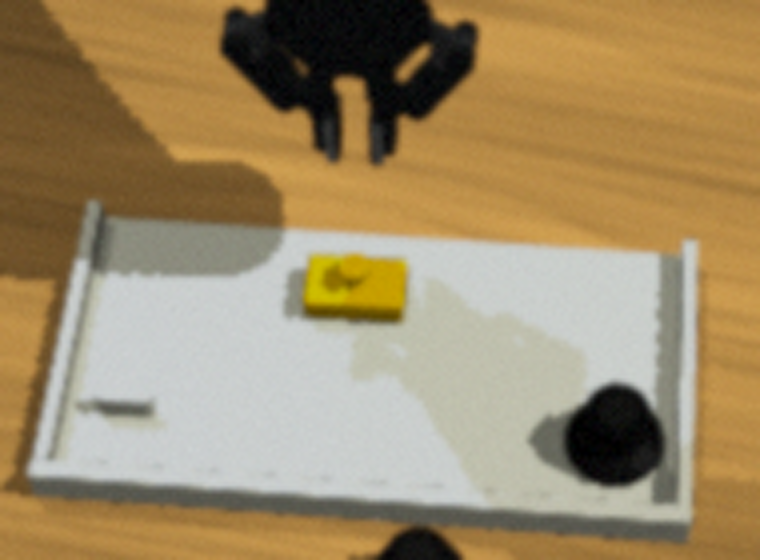

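Scene view: the fingertips are at crop (330,158) and (378,160), in front of the weight. The weight's top corners are about (308,256), (406,258), (404,306) and (305,304). Tray corners are (95,203), (697,241), (690,515) and (33,480). I'll cross-check the poses and the tip height with these.

```bash
python3 - <<'E'
from h import *
t0=np.load("tray.npy");C=lambda a:crop(a,4,210,150)
t,r=fit(TL,C([[690,515],[33,480],[95,203],[697,241]]),"scene");print("tray",t,np.degrees(t[2]),r, "top",t0)
p,r=fit(WL,C([[404,306],[305,304],[308,256],[406,258]]),"scene");print("weight",p,np.degrees(p[2]),r,unloc(t,p),unloc(t0,p))
s=ctrl.sense();
for y in(-.0153,.0153):
  for z in(.173,.186):
    X=s["tcp_pos"]+s["orientation"]@[0,y,z];print(y,z,proj(X,"scene"))
print(C([[330,158],[378,160]]))
E
```

```text
tray [ 0.57340594 -0.02498618  0.16551436] 9.483274053139361 1.6488181355337588 top [ 0.57070738 -0.02565026  0.15788277]
weight [ 0.53087455 -0.04829297  0.21520329] 12.330240507570288 0.43839740158193763 (np.float64(-0.04579016757663052), np.float64(-0.01598081874852114)) (np.float64(-0.04289746128100248), np.float64(-0.016098269692320134))
-0.0153 0.173 [[291.59461751 186.11972581]]
-0.0153 0.186 [[291.91939686 189.76804727]]
0.0153 0.173 [[305.69035176 186.99862422]]
0.0153 0.186 [[305.87409609 190.64343156]]
[[292.125 189.125]
 [304.125 189.625]]
```

```bash

python3 -m handwheel '[[0.2,[0,0,0.4],[0,0,0]],[0.2,[0,0,0.55],[0,0,0]],[0.2,[0,0,0.62],[0,0,0]],[0.2,[0,0,0.65],[0,0,0]],[0.2,[0,0,0.67],[0,0,0]],[0.2,[0,0,0.67],[0,0,0]]]' >/dev/null
python3 look.py scene c3 250 150 120 90 6
```

```text
tray xy mm [-89.1 -18.4] z 0.1886019638022733 yaw -0.021185154390742866 0.01699064380014648 [-0.38797549 -0.19540121 -0.0886944 ] 2.55
```

View pics/c3.png

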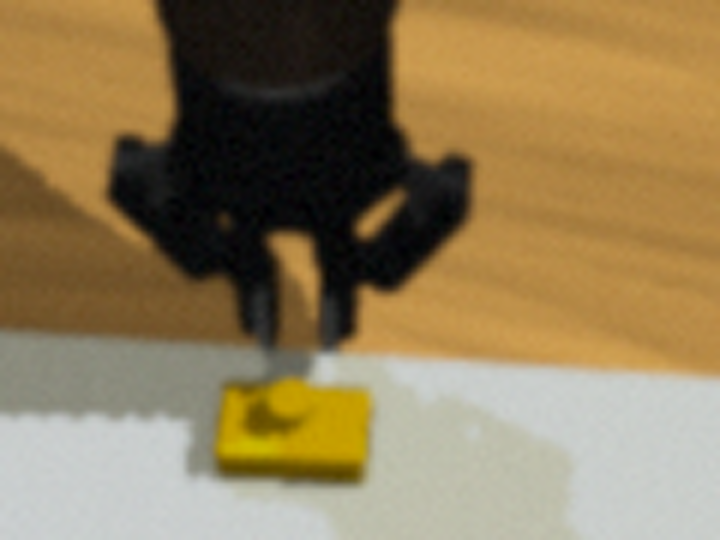

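The fingers are centred on the weight's long side (tips at about px (265,345) and (335,345)), a few mm too high. I'll lower by 5 mm and push.

```bash

python3 -m handwheel '[[0.2,[0,0,0.03],[0,0,0]],[0.2,[0,0,0.05],[0,0,0]],[0.2,[0,0,0.05],[0,0,0]],[0.2,[-0.04,0,0.05],[0,0,0]],[0.2,[-0.08,0,0.05],[0,0,0]],[0.2,[-0.12,0,0.05],[0,0,0]],[0.2,[-0.16,0,0.05],[0,0,0]],[0.2,[-0.2,0,0.05],[0,0,0]],[0.2,[-0.25,0,0.05],[0,0,0]],[0.2,[-0.3,0,0.05],[0,0,0]]]'
python3 -m handwheel '[[0.2,[-0.05,0,0],[0,0,0]],[0.2,[-0.1,0,0],[0,0,0]],[0.2,[-0.15,0,0],[0,0,0]],[0.2,[-0.2,0,0],[0,0,0]],[0.2,[-0.25,0,0],[0,0,0]],[0.2,[-0.3,0,0],[0,0,0]],[0.2,[-0.35,0,0],[0,0,0]],[0.2,[-0.4,0,0],[0,0,0]],[0.2,[-0.45,0,0],[0,0,0]],[0.2,[-0.5,0,0],[0,0,0]]]' | grep force
python3 look.py scene c4 210 150 190 140 4
```

```text
time: 3.6
tcp_pos: [0.5154, -0.0528, 0.1827]
orientation: [[-0.988, -0.157, -0.0], [-0.157, 0.988, -0.0], [0.0, -0.0, -1.0]]
contact_force: [0.8, 0.3, -1.4]
opening: 0.0171
gripper_force: 0.1
contact_force: [-0.7, -0.0, -0.2]
gripper_force: 0.1
tray xy mm [ -8.9 -18.1] z 0.18270371307915315 yaw -0.0007200308750867634 0.01740767797395449 [-0.73537197 -0.04310912 -0.21388514] 4.6
```

View pics/c4.png

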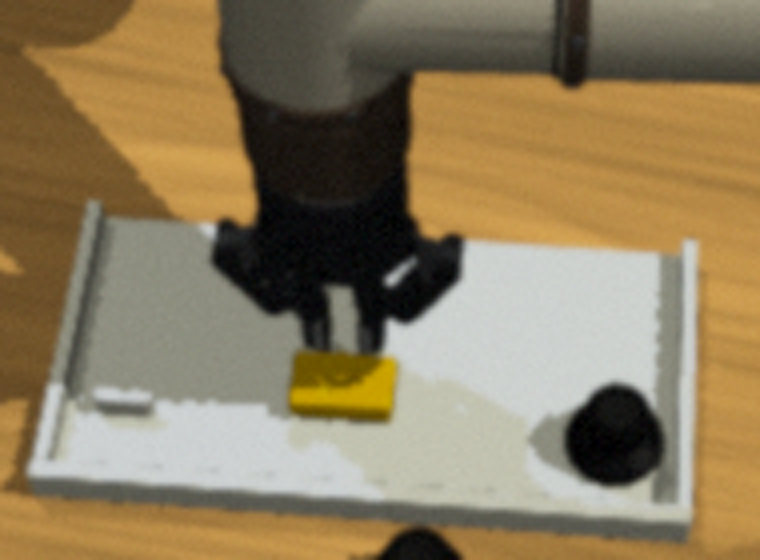

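The weight (front edge at row ~415) is tracking squarely. I'll continue to the rail.

```bash

python3 -m handwheel '[[0.2,[-0.05,0,0],[0,0,0]],[0.2,[-0.1,0,0],[0,0,0]],[0.2,[-0.15,0,0],[0,0,0]],[0.2,[-0.2,0,0],[0,0,0]],[0.2,[-0.25,0,0],[0,0,0]],[0.2,[-0.29,0,0],[0,0,0]],[0.2,[-0.33,0,0],[0,0,0]],[0.2,[-0.36,0,0],[0,0,0]],[0.2,[-0.38,0,0],[0,0,0]],[0.2,[-0.4,0,0],[0,0,0]]]' | grep force
python3 look.py
python3 -m handwheel '[[0.2,[-0.02,0,0],[0,0,0]],[0.2,[-0.03,0,0],[0,0,0]],[0.2,[-0.04,0,0],[0,0,0]],[0.2,[-0.04,0,0],[0,0,0]]]' | grep force
python3 look.py
```

```text
contact_force: [-1.3, 0.3, 0.1]
gripper_force: 0.2
tray xy mm [ 30.8 -18.1] z 0.18268418207459713 yaw -0.0031628838800159542 0.01765113738290035 [-1.26050079  0.25553255  0.14578669] 5.65
contact_force: [-0.2, 0.3, 0.5]
gripper_force: 0.0
tray xy mm [ 34.8 -18.1] z 0.18273462090616358 yaw 0.0008835875745170085 0.017112725001485665 [-0.16972432  0.31523827  0.45593254] 6.05
```

```bash

python3 -m handwheel '[[0.2,[-0.01,0,0],[0,0,0]],[0.2,[-0.015,0,0],[0,0,0]],[0.2,[-0.02,0,0],[0,0,0]],[0.2,[-0.02,0,0],[0,0,0]]]' | grep force
python3 look.py
python3 -m handwheel '[[0.2,[-0.01,0,0],[0,0,0]],[0.2,[-0.015,0,0],[0,0,0]],[0.2,[-0.015,0,0],[0,0,0]]]' | grep force
python3 look.py scene c5 260 200 120 90 6
```

```text
contact_force: [0.0, 0.0, -0.0]
gripper_force: 0.1
tray xy mm [ 36.8 -18.1] z 0.18273008722292083 yaw 0.004075728697609193 0.0169544995582957 [ 0.02998825  0.03676815 -0.04818648] 6.45
contact_force: [-4.2, -0.3, 2.4]
gripper_force: 2.2
tray xy mm [ 37.3 -18.2] z 0.1825007802330246 yaw -0.0201145060580874 0.017191294179763755 [-4.19056128 -0.30076449  2.40393087] 6.75
```

View pics/c5.png

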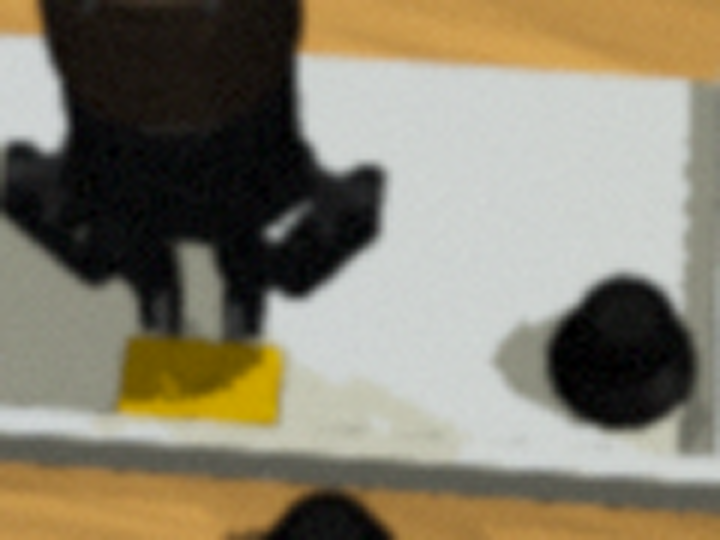

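Contact with the rail is confirmed at 4 N, and the weight lies along it. Next: back off, lift over, and set down beyond its +y end.

```bash

python3 -m handwheel '[[0.2,[0.06,0,0],[0,0,0]],[0.2,[0.12,0,0],[0,0,0]],[0.2,[0.12,0,-0.3],[0,0,0]],[0.2,[0.12,0,-0.6],[0,0,0]],[0.2,[0.12,0,-0.6],[0,0,0]],[0.2,[-0.07,0.33,-0.6],[0,0,0]],[0.2,[-0.25,0.66,-0.6],[0,0,0]],[0.2,[-0.25,0.66,-0.6],[0,0,0]],[0.2,[-0.25,0.66,-0.6],[0,0,0]]]' | grep force
python3 look.py
python3 -m handwheel '[[0.2,[0,0,0.3],[0,0,0]],[0.2,[0,0,0.5],[0,0,0]],[0.2,[0,0,0.57],[0,0,0]],[0.2,[0,0,0.6],[0,0,0]],[0.2,[0,0,0.6],[0,0,0]]]' | grep force
python3 look.py top c6 245 175 190 130 4
```

```text
contact_force: [-0.8, 0.6, 0.1]
gripper_force: 0.0
tray xy mm [63.2 48.6] z 0.24211009108621334 yaw 0.07856843762251842 0.016924712785673316 [-0.80254532  0.58936011  0.11124723] 7.7
contact_force: [-0.4, 0.1, 0.1]
gripper_force: 0.0
tray xy mm [63.3 47.4] z 0.1829822396938912 yaw -0.02243332630867556 0.01690431573660574 [-0.39574453  0.12378177  0.13798569] 8.2
```

View pics/c6.png

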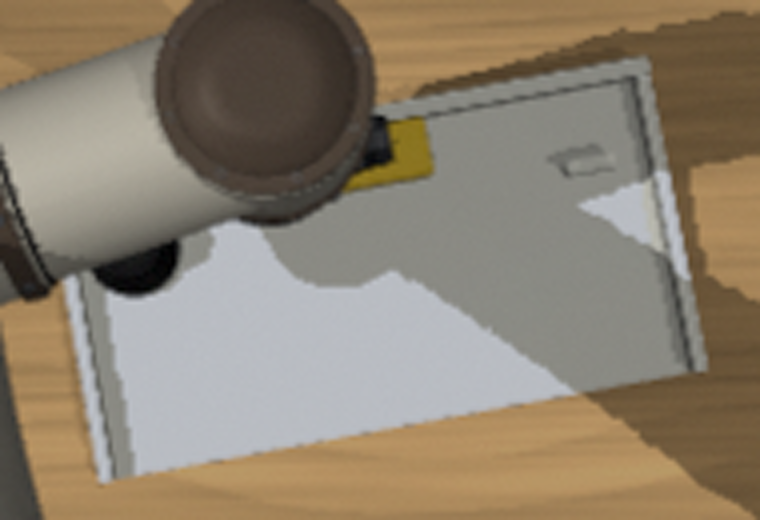

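The weight sits along the rail, with its leading end at crop (432,145), and the finger knuckle is behind it. I'll slide it toward -y with a slight bias into the rail.

```bash

python3 -m handwheel '[[0.2,[0,-0.05,0],[0,0,0]],[0.2,[0,-0.09,0],[0,0,0]],[0.2,[-0.002,-0.13,0],[0,0,0]],[0.2,[-0.004,-0.18,0],[0,0,0]],[0.2,[-0.006,-0.23,0],[0,0,0]],[0.2,[-0.008,-0.28,0],[0,0,0]],[0.2,[-0.01,-0.33,0],[0,0,0]],[0.2,[-0.012,-0.38,0],[0,0,0]],[0.2,[-0.014,-0.43,0],[0,0,0]],[0.2,[-0.016,-0.48,0],[0,0,0]]]' | grep force
python3 look.py top c7 245 175 190 130 4
```

```text
contact_force: [0.2, 1.0, -0.3]
gripper_force: 0.2
tray xy mm [64.7 -0.6] z 0.18258762224134223 yaw -0.0010987412477092562 0.016986115892999296 [ 0.19765809  0.98592801 -0.33521491] 9.25
```

View pics/c7.png

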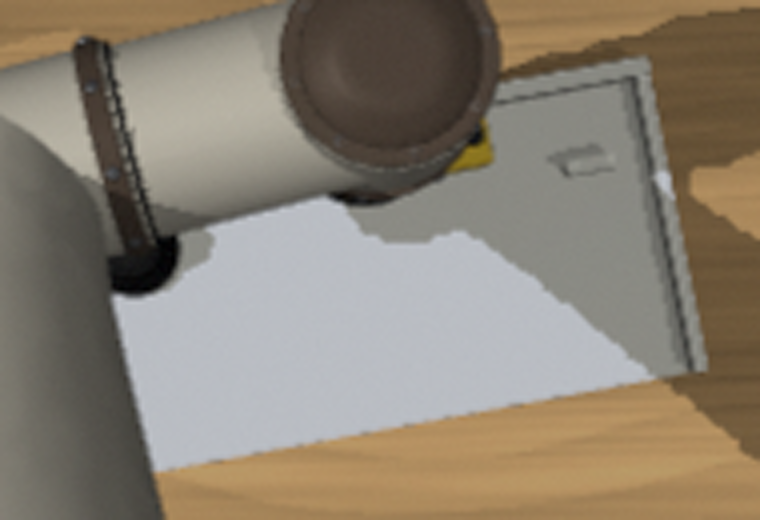

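The leading lower corner is now at (493,162), following the rail line. Continuing.

```bash

python3 -m handwheel '[[0.2,[-0.002,-0.05,0],[0,0,0]],[0.2,[-0.004,-0.1,0],[0,0,0]],[0.2,[-0.006,-0.15,0],[0,0,0]],[0.2,[-0.007,-0.2,0],[0,0,0]],[0.2,[-0.008,-0.25,0],[0,0,0]],[0.2,[-0.009,-0.3,0],[0,0,0]],[0.2,[-0.01,-0.35,0],[0,0,0]],[0.2,[-0.011,-0.4,0],[0,0,0]],[0.2,[-0.012,-0.45,0],[0,0,0]]]' | grep force
python3 look.py scene c8 210 190 120 90 6
```

```text
contact_force: [-0.2, -0.3, 0.1]
gripper_force: 0.3
tray xy mm [ 66.  -45.6] z 0.18272635703550202 yaw 0.000571301027040505 0.017017335613488258 [-0.17563824 -0.29005395  0.06692836] 10.2
```

View pics/c8.png

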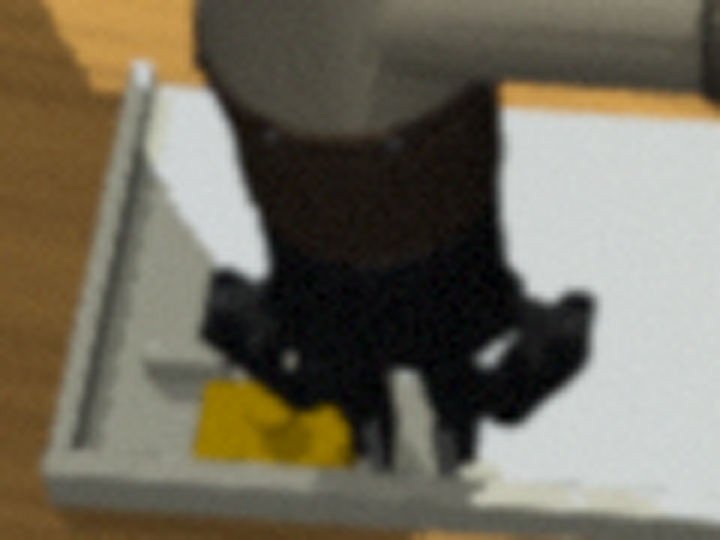

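The weight is flat on the rail and entering the pocket. Its leading edge is at col 197 and the wall at about 80, so roughly 42 mm remains.

```bash

python3 -m handwheel '[[0.2,[-0.001,-0.05,0],[0,0,0]],[0.2,[-0.002,-0.1,0],[0,0,0]],[0.2,[-0.003,-0.15,0],[0,0,0]],[0.2,[-0.004,-0.2,0],[0,0,0]],[0.2,[-0.004,-0.25,0],[0,0,0]],[0.2,[-0.005,-0.29,0],[0,0,0]],[0.2,[-0.005,-0.33,0],[0,0,0]],[0.2,[-0.005,-0.36,0],[0,0,0]],[0.2,[-0.005,-0.38,0],[0,0,0]],[0.2,[-0.005,-0.38,0],[0,0,0]]]' | grep force
python3 look.py
python3 -m handwheel '[[0.2,[0,-0.01,0],[0,0,0]],[0.2,[0,-0.02,0],[0,0,0]],[0.2,[0,-0.03,0],[0,0,0]],[0.2,[0,-0.03,0],[0,0,0]]]' | grep force
python3 look.py
```

```text
contact_force: [-0.7, -0.4, 0.5]
gripper_force: 0.0
tray xy mm [ 66.6 -83.4] z 0.1827284406510023 yaw -0.008003375542228852 0.017092334497994754 [-0.6915408  -0.43418973  0.51026251] 11.25
contact_force: [-0.5, -0.1, 0.3]
gripper_force: 0.0
tray xy mm [ 66.6 -86.2] z 0.18276950724427496 yaw 0.0023694298531413693 0.01693840034794351 [-0.53266532 -0.11635295  0.32493903] 11.65
```

```bash

python3 -m handwheel '[[0.2,[0,-0.01,0],[0,0,0]],[0.2,[0,-0.02,0],[0,0,0]],[0.2,[0,-0.02,0],[0,0,0]]]' | grep force
python3 look.py
python3 -m handwheel '[[0.2,[0,-0.01,0],[0,0,0]],[0.2,[0,-0.015,0],[0,0,0]],[0.2,[0,-0.015,0],[0,0,0]]]' | grep force
python3 look.py scene c9 210 190 120 90 6
```

```text
contact_force: [-1.1, 0.2, 0.7]
gripper_force: 0.5
tray xy mm [ 66.5 -88.1] z 0.1827634331902746 yaw -0.005640904369897726 0.017543837074736494 [-1.07586691  0.16399449  0.68372243] 11.95
contact_force: [-1.2, 6.5, 1.9]
gripper_force: 3.0
tray xy mm [ 66.5 -88.5] z 0.18275228738886712 yaw 0.012275572794386846 0.016922994428132884 [-1.21086096  6.45480479  1.85002328] 12.25
```

View pics/c9.png

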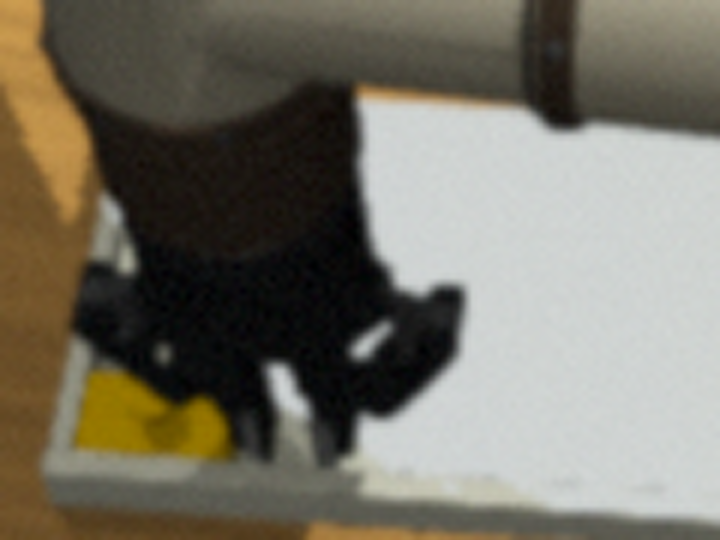

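The weight is home against the end wall: 6.5 N of contact, leading edge at col ~78 touching the wall. I'll withdraw along +y, lift, and verify.

```bash

python3 -m handwheel '[[0.2,[0,0.02,0],[0,0,0]],[0.2,[0,0.1,0],[0,0,0]],[0.2,[0,0.25,0],[0,0,0]],[0.2,[0,0.25,-0.3],[0,0,0]],[0.2,[0,0.25,-0.7],[0,0,0]],[0.2,[0,0.25,-1],[0,0,0]],[0.2,[0,0.25,-1],[0,0,0]]]' >/dev/null
python3 -m handwheel '[[0.2,[0.5,0.3,-0.2],[0,0,0]],[0.2,[1,0.5,-0.3],[0,0,0]],[0.2,[1,0.5,-0.3],[0,0,0]],[0.2,[1,0.5,-0.3],[0,0,0]]]' >/dev/null
python3 -m handwheel '[[0.2,[0.5,0.3,-0.2],[0,0,0]],[0.2,[1,0.5,-0.3],[0,0,0]],[0.2,[1,0.5,-0.3],[0,0,0]],[0.2,[1,0.5,-0.3],[0,0,0]],[0.2,[1,0.5,-0.3],[0,0,0]]]' | grep force
python3 look.py top c10 245 175 190 130 4
```

```text
contact_force: [0.2, -0.6, 0.1]
gripper_force: 0.0
tray xy mm [-132.5   35.6] z 0.3427959142543851 yaw 0.04352766710149325 0.017126087790296993 [ 0.2381486  -0.56075334  0.0824331 ] 13.9
```

View pics/c10.png

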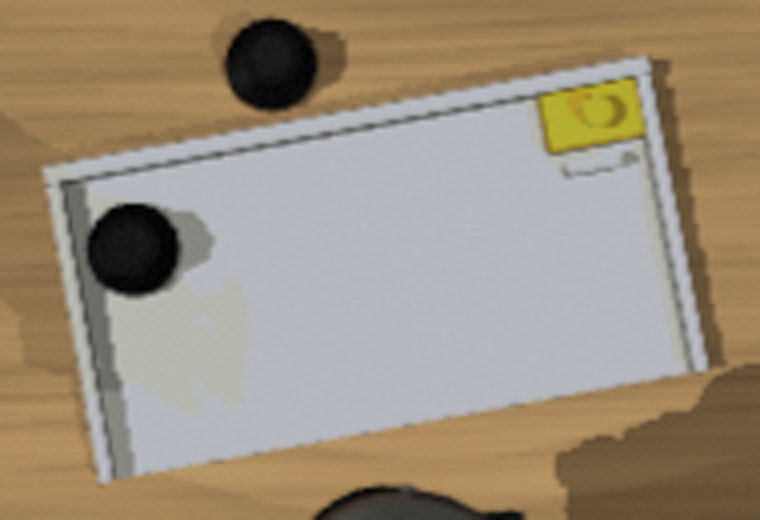

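The weight at (592,115) is flush against both the back rail and the end wall. The holders at (271,63) and (134,249) have not moved, and the robot is clear, so I'm handing in.

```bash
python3 -c "
from station import ctrl
print(ctrl.hand_in())"
```

```text
the job is handed in; nothing more can be done
None
```

The weight lies flat in the corner pocket, against the back rail and the end wall; the holders have not moved, the arm stayed well away from the jar and pump, and I handed the job in at about 14 s (limit 48 s).

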